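Clamp a soap bar in the stamping jig

TASK

Take the longer of the two soap bars from the drying rack and lower it into the pocket of the raised wooden stamping jig until it sits flat on the pocket floor, while the lever stands open. Then swing the jig's lever fully down over the bar to lock it in. Leave the short bar, beaker and spatula where they are.

Things in the scene. Friction and masses are not known exactly. Their poses are not given: they have to be found in the camera images.
- long_bar: the longer cream soap bar, a rigid block 100 x 50 x 40 mm (its own x, y, z), about 0.2 kg. Origin at the centre of its underside, z up. Lies flat on the rack at either of two places. Symmetric: either end may point either way in the jig.
- long_bar_center (a point): centre of the longer bar, 20 mm above its underside; axes as the bar's
- short_bar: the shorter soap bar of the same cream colour, 66 x 50 x 40 mm; origin at the centre of its underside. Lies beside the long bar on the rack, at the other place, centres about 110 mm apart. Not to be moved.
- rack: fixed wooden drying rack of four slats, 118 x 240 mm (its x, y), flat top 30 mm above the table; origin at the centre of its underside. The bars lie on it with their length roughly along its x. It stands left or right of the robot's centre line, the jig on the other side.
- jig: fixed brown wooden block 90 x 210 x 45 mm (its x, y, z) with a walled pocket on top, walls 45 to 65 mm above the table; origin at the centre of its underside. Each long wall has a middle gap 54 mm wide down to the pocket floor, room for a finger while the bar is held across its width. At its +y end hinge cheeks 105 mm high; at y = -91 to -73 mm a rest block 82 mm high under the shut lever's grip.
- pocket (a point): centre of the pocket floor, 45 mm above the table, axes as the jig's. The pocket is 105 mm along y and 55 mm along x (2.5 mm to spare on each side of the long bar), 20 mm deep; the seated bar's top is 85 mm above the table.
- lever (a joint): angle of the locking lever, rad: 0 = shut, level over the pocket, pointing to the jig's -y; 1.57 = upright; up to 2.0 = leaning back, away from the pocket. Starts at 1.5 to 1.85. The hinge is stiff: the lever stays where it is left; about 2 N at its grip moves it. No latch: shut, it lies 1.5 mm above a seated bar; a bar not fully down stops it short.
- lever_hinge (a point): fixed point on the lever's hinge line, which runs along the jig's x: 88 mm from the pocket centre towards jig +y, 92.5 mm above the table. Axes as the jig's.
- lever_grip (a point): middle of the black grip at the lever's free end, on its face that is on top when shut (upright, facing jig +y); 167.5 mm from the hinge line, 8 mm off the lever's mid-plane. The lever is a steel bar 18 mm wide, 12 mm thick; the grip is 45 mm long, 28 wide, 16 thick. -y points to the free end, z out of this face. Upright, its end is 283 mm above the table.
- beaker: glass beaker, 68 mm wide, 85 mm high, beyond the work; origin at the centre of its underside. Not to be moved.
- spatula: red spatula lying on the table far left, its length roughly along the table's y. Not to be moved.
Not all that is in view belongs to the job. Leave any black or green look-alike of the long_bar alone.

How it is judged:
By the outcome, as a careful person would: the job done as asked, in the order asked, and still so for the second after the job is handed in, with the robot touching nothing.
It also fails if it takes over 70 s, if anything falls off the work surface, if the arm or the gripper's body presses on something with over 40 N, if the wrist force passes 120 N, or if a joint passes its speed limit or range.

ROBOT

A 6-joint arm with a two-finger parallel gripper is mounted at the origin on the work surface. World frame = base frame: x ahead of the robot, y to its left, z up, the work surface at z = 0. Lengths are in m, angles in rad, forces in N, time in s.
With the tool pointing down it reaches from about 0.375 to 0.9 m from the base axis. Payload 3.1 kg.
Tool frame: the origin (TCP) lies midway between the tips of the shut fingers; the grasp point (between the pads) lies 19 mm behind it; z points along the fingers, y is the line along which they close (so a half turn about z gives the same grasp; the last joint's range is limited). The gripper opens to 87 mm and grips with 3 to 60 N. Pads are 19 mm wide; open, the fingers measure 117 mm over their backs; the gripper's body (75 mm by 190 mm) begins 51 mm behind the grasp point.
Start: joints at [1.065, 0.527, 1.433, -0, 1.181, -0.178], TCP at [0.201, 0.592, 0.223] pointing down, gripper open.
Joint ranges: [-3.08, 3.08], [-0.75, 2.2], [0.22, 2.44], [-1.43, 4.57], [0, 2.65], [-2.85, 2.85]. Speed limits (rad/s): [2.79, 2.79, 3.14, 3.14, 3.14, 3.14].

INTERFACE

Orientations are given as a unit quaternion [x, y, z, w].
In Python, from rig import robot gives the robot as it stands. The module is installed in compiled form; this text tells all that it offers.
- The arm moves only by the tool play_rows, never from a script. Its arguments are lists of equal length, an entry for each row: "gripper": the closure, from -1 (fully open) to 1 (shut); "delta_pos": the shift along the tool's x, y, z in cm, a list of three; "turn": the turn, a rotation vector about the tool's x, y, z in rad, a list of three. A call has 1 to 12 rows; each row is the pose to reach, as a shift and turn from the pose commanded when the call began, along the tool's axes at that moment; what a row does not reach only later rows make up. A row lasts 1/8 s, in which the tool goes at most 62.5 mm and 10.7 degrees, less where a joint would pass 70% of its speed; a pose out of reach is approached as far as the arm can. A call with a gripper value outside its range is refused whole. The fingers move at their own pace and stop on an object; "squeeze" is the grip in N (left out, the last holds). Time passes only in rows, so rows that repeat a pose let the fingers close. It gives the time, the measured TCP pose, the force, the opening and the grip force at its end, in the units of the state.
- robot.get_obs(): the state, without advancing time (a new reading comes with each control period).
- robot.camera(name): name is "scene" or "top" or "wrist"; returns a dict with "color" (420x560x3 uint8, red, green, blue), "vfov" (degrees; the focal length in pixels is half the picture's height over the tangent of half this angle, whatever the lens; pixels are square), "cx", "cy" (the principal point, pixels), "R" (3x3) and "t" (3): a world point X has camera coordinates R X + t. Camera axes: x right, y down, z forward; pixel columns grow to the right and rows downward; lengths in m; the calibration is good to about 2 mm. A picture is of the moment at which its call begins. There is no depth.
- robot.hand_in(): hands the job in; it is judged then, once.
The state is a dict: "time": time; "q": joint angles; "joint_velocities": joint speeds; "joint_torque": joint torques, N m; "position": TCP position; "tool_rot": TCP orientation; "ft_force": force on the tool from outside, world axes, zero at the start; "moment": the same for the moment, N m; "grip_width": finger opening in m; "grip_force": force on a finger pad.
Only numpy, scipy, OpenCV 4.12 (cv2) and the standard library are available. Lean on these libraries where they do the work, as an engineer would, in place of code of your own. Each camera call takes 0.05 s, during which the arm holds its last target. There are 200 camera calls.

## Working session

There is one attempt and no reset: what is moved stays moved. The work goes in short steps, Python scripts to look and compute and a tool call to move; the robot and the scene stay as the last step left them, time stands still between calls to the robot, and variables do not carry over. Pictures are saved under pics/ and viewed, at most 13 in all, crops included, and the job is handed in when it is done.

Besides the shell and the picture viewer there is one more tool, called after "Call:" as a command line: name --argument value ..., lists and objects as JSON in quotes. play_rows: Moves the arm, as the interface text tells. Its arguments: {"type":"object","properties":{"gripper":{"type":"array","items":{"type":"number"}},"delta_pos":{"type":"array","items":{"type":"array","items":{"type":"number"}}},"turn":{"type":"array","items":{"type":"array","items":{"type":"number"}}},"squeeze":{"type":"number"}},"required":["gripper","delta_pos","turn"]}

```bash
mkdir -p pics
python3 - <<'E'
from rig import robot
import cv2,numpy as np
o=robot.get_obs();print(o)
for n in("scene","top"):
    c=robot.camera(n);cv2.imwrite(f"pics/{n}0.png",c["color"][:,:,::-1])
    print(n,c["vfov"],c["cx"],c["cy"],c["R"].tolist() if hasattr(c["R"],'tolist') else c["R"],c["t"])
    np.savez(f"{n}0.npz",**c)
E
```

```text
{'time': 0.0, 'q': array([ 1.06547362e+00,  5.28477205e-01,  1.43387831e+00,  7.44536827e-06,
        1.18137701e+00, -1.78507923e-01]), 'joint_velocities': array([ 0.00128711, -0.00018126, -0.00061906, -0.00017039, -0.00160438,
        0.00055391]), 'joint_torque': array([-1.00529174e-03, -4.40037847e+01, -1.76592064e+01,  6.31769956e-02,
        5.82509895e-02, -1.90761830e-04]), 'position': array([0.20026558, 0.59129137, 0.22157247]), 'tool_rot': array([ 1.62682452e-01,  9.86677898e-01, -1.00684917e-03, -3.61984857e-04]), 'ft_force': array([-0.36725539,  0.78709665,  1.11033486]), 'moment': array([0.02425327, 0.0455719 , 0.03874623]), 'grip_force': 0.0, 'grip_width': 0.08718086036621285}
scene 54.36489904081742 282.6527683794205 215.06715886853573 [[-0.5639361148311267, 0.8256454334815367, -0.01690196912373133], [0.6757830502778788, 0.4496194165687476, -0.5840887340135099], [-0.47465074248999145, -0.34081079562634786, -0.811513816418572]] [ 0.2962592  -0.32642843  1.21757893]
top 49.063606270707 276.93211936437467 206.1767427172376 [[-0.028055533654666853, -0.999545592056605, 0.011022541973748601], [-0.998381163596219, 0.027473654699868472, -0.04980211314484949], [0.04947665315693703, -0.012401923142948135, -0.9986982793089937]] [0.01261144 0.53377475 1.18250248]
```

View pics/scene0.png

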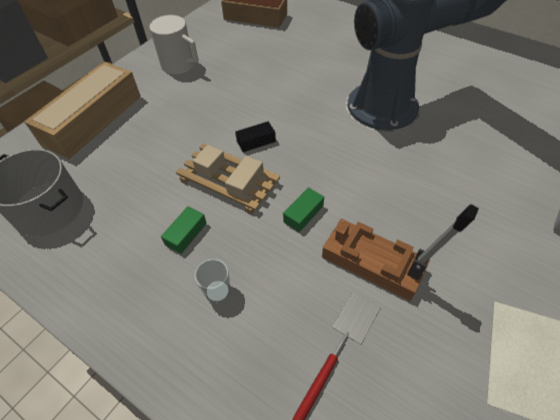

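View pics/top0.png

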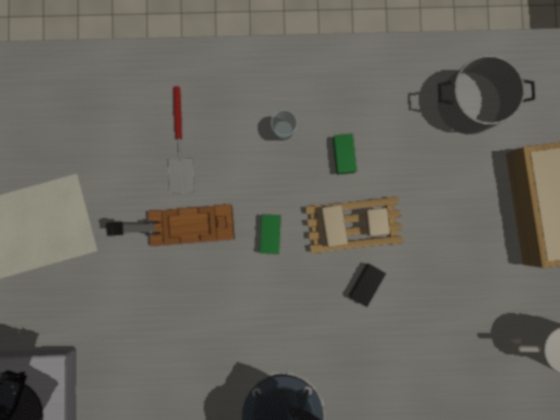

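The scene view shows the long bar at about (245,176), the short one at (209,160) and the jig at (375,257), with its lever leaning back. In the top view the long bar is at (335,226), the short one at (378,222), and the jig at (191,225) with its hinge to the left (+y). I'll enlarge a crop.

Run:
```python
import cv2,numpy as np
im=cv2.imread("pics/top0.png")
a=im[195:257,100:250];b=im[192:260,290:440]
f=lambda a:cv2.resize(a,None,fx=4.5,fy=4.5,interpolation=cv2.INTER_CUBIC)
o=np.vstack([f(a),f(b)]);o=cv2.convertScaleAbs(o,alpha=1.5);print(o.shape,f(a).shape)
cv2.imwrite("pics/crop0.png",o)
```

```text
(585, 675, 3) (279, 675, 3)
```

View pics/crop0.png

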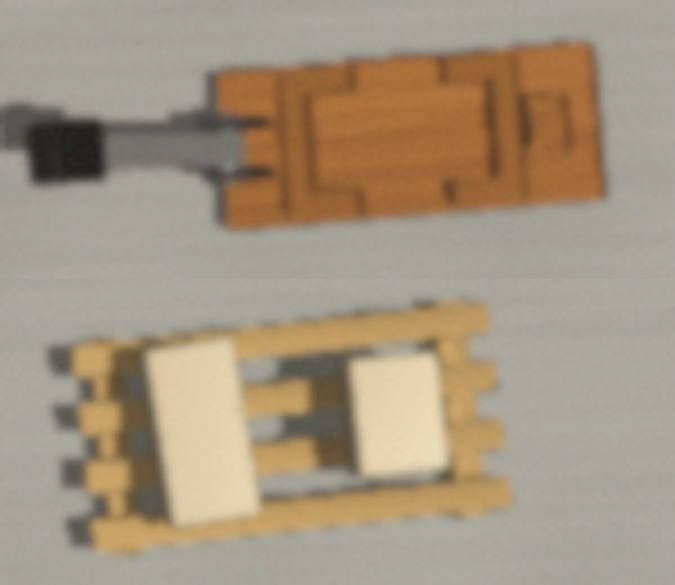

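The enlarged crop shows these corners. Long bar top face: (147,350), (232,338), (260,513), (176,524). Jig block: (218,72), (593,43), (604,198), (228,229). The lever grip is at (68,150). I'll compute first positions from them.

```bash
cat > h.py <<'E'
import cv2,numpy as np
from scipy.spatial.transform import Rotation as Ro
def ray(c,uv,z):
    """world points on plane height z seen at pixels uv"""
    f=210/np.tan(np.radians(c["vfov"])/2)
    uv=np.atleast_2d(uv).astype(float)
    d=np.c_[(uv[:,0]-c["cx"])/f,(uv[:,1]-c["cy"])/f,np.ones(len(uv))]@c["R"]
    o=-c["R"].T@c["t"]
    return o+d*((z-o[2])/d[:,2])[:,None]
def proj(c,X):
    f=210/np.tan(np.radians(c["vfov"])/2)
    p=np.atleast_2d(X)@c["R"].T+c["t"]
    return np.c_[c["cx"]+f*p[:,0]/p[:,2],c["cy"]+f*p[:,1]/p[:,2]]
def rect(P):
    """centre, long-axis angle, sides of 4 ordered corners"""
    e=[P[1]-P[0],P[2]-P[1],P[3]-P[2],P[0]-P[3]]
    a=(e[0]-e[2])/2;b=(e[1]-e[3])/2
    L=a if np.linalg.norm(a)>np.linalg.norm(b) else b
    return P.mean(0),np.arctan2(L[1],L[0]),np.linalg.norm(a),np.linalg.norm(b)
def delta(o,pos,yaw=None):
    """tool-axis shift (cm) and turn to reach pos, tool down; yaw = direction of tool y in world (mod pi)"""
    R=Ro.from_quat(o["tool_rot"])
    d=R.inv().apply(np.array(pos)-o["position"])*100
    if yaw is None: return d
    best=None
    for k in (0,np.pi):
        y=np.array([np.cos(yaw+k),np.sin(yaw+k),0]);z=np.array([0,0,-1.]);x=np.cross(y,z)
        t=(R.inv()*Ro.from_matrix(np.c_[x,y,z])).as_rotvec()
        if best is None or np.linalg.norm(t)<np.linalg.norm(best): best=t
    return d,best
E
python3 - <<'E'
from h import *
from rig import robot
c=np.load("top0.npz");s=4.5
q=lambda P,o:(np.array(P)+.5)/s-.5+np.array(o)
bar=ray(c,q([(147,350-279),(232,338-279),(260,513-279),(176,524-279)],(290,192)),.07)
print("bar",rect(bar))
jig=ray(c,q([(218,72),(593,43),(602,196),(228,229)],(100,195)),.045);print("jig",rect(jig))
print("walls",rect(ray(c,q([(277,69),(518,50),(524,204),(286,224)],(100,195)),.065)))
print("grip",ray(c,q([(68,150)],(100,195)),.25))
o=robot.get_obs();m=rect(bar)[0]
print(delta(o,[m[0],m[1],.25],rect(bar)[1]+np.pi/2))
E
```

```text
bar (array([ 0.47956339, -0.14348257,  0.07      ]), np.float64(-3.0135218915641735), np.float64(0.04698061925194781), np.float64(0.09701298108232502))
jig (array([0.49192192, 0.216319  , 0.045     ]), np.float64(-1.5160126603360573), np.float64(0.20980563067344263), np.float64(0.08692519334730463))
walls (array([0.49079779, 0.21785411, 0.065     ]), np.float64(-1.5173587496559988), np.float64(0.1318337701349239), np.float64(0.08507596880821472))
grip [[0.48631983 0.33773571 0.25      ]]
(array([-50.03823786, -60.63194949,  -2.73360077]), array([-0.00184635, -0.00080444, -0.45489848]))
```

Call:
play_rows --gripper '[-1, -1, -1, -1, -1, -1, -1, -1, -1, -1, -1, -1]' --delta_pos '[[-5, -6, -6], [-50, -60.6, -5], [-50, -60.6, -5], [-50, -60.6, -5], [-50, -60.6, -5], [-50, -60.6, -5], [-50, -60.6, -5], [-50, -60.6, -5], [-50, -60.6, -5], [-50, -60.6, -5], [-50, -60.6, -5], [-50, -60.6, -5]]' --turn '[[0, 0, 0], [0, 0, -0.45], [0, 0, -0.45], [0, 0, -0.45], [0, 0, -0.45], [0, 0, -0.45], [0, 0, -0.45], [0, 0, -0.45], [0, 0, -0.45], [0, 0, -0.45], [0, 0, -0.45], [0, 0, -0.45]]'

```text
time: 1.6
position: [0.4606, -0.0938, 0.2716]
tool_rot: [-0.061, 0.998, 0.0, -0.0]
ft_force: [0.6, 0.9, 0.4]
grip_width: 0.087
grip_force: 0.0
```

Call:
play_rows --gripper '[-1, -1, -1, -1]' --delta_pos '[[0, 0, 0], [0, 0, 0], [0, 0, 0], [0, 0, 0]]' --turn '[[0, 0, 0], [0, 0, 0], [0, 0, 0], [0, 0, 0]]'

```text
time: 2.1
position: [0.4599, -0.0904, 0.2717]
tool_rot: [-0.063, 0.998, 0.0, -0.0]
ft_force: [0.1, -0.7, 0.2]
grip_width: 0.0868
grip_force: 0.0
```

Run:
```python
from h import *
from rig import robot
o=robot.get_obs();print(o["position"],o["tool_rot"],o["q"])
c=robot.camera("wrist");np.savez("w1.npz",**c);cv2.imwrite("pics/w1.png",c["color"][:,:,::-1])
print(-c["R"].T@c["t"],c["vfov"])
print(delta(o,[.4796,-.1435,.25],.128+np.pi/2))
```

```text
[ 0.45989675 -0.09044543  0.27172511] [-6.26060665e-02  9.98038295e-01  1.23302578e-04 -1.67137054e-04] [-4.33318904e-01  2.51886155e-01  1.74715040e+00  6.35440297e-05
  1.14296745e+00 -2.12943568e+00]
[ 0.3857457  -0.10178124  0.43382083] 63.01302791668237
(array([-1.29256589, -5.51067163,  2.17062822]), array([ 0.00026748, -0.00031782, -0.00270592]))
```

View pics/w1.png

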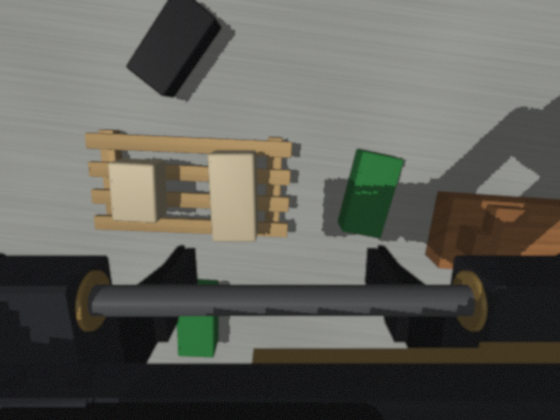

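The wrist picture shows the long bar's top at about (209,152)–(256,241) and the short one at (134,190). I'll fit the corners by colour.

```bash
cat >> h.py <<'E'
def quad(c,seed,tol=9):
    im=np.ascontiguousarray(cv2.GaussianBlur(c["color"],(3,3),0));m=np.zeros((422,562),np.uint8)
    cv2.floodFill(im,m,seed,0,(tol,)*3,(tol,)*3,4|(255<<8)|cv2.FLOODFILL_MASK_ONLY)
    m=cv2.morphologyEx(m[1:-1,1:-1],cv2.MORPH_OPEN,np.ones((5,5)))
    k=max(cv2.findContours(m,0,2)[0],key=cv2.contourArea)
    return cv2.boxPoints(cv2.minAreaRect(k)),cv2.contourArea(k)
E
python3 - <<'E'
from h import *
for f,seed in(("w1",(232,200)),("top0",(335,226))):
    c=dict(np.load(f+".npz"))
    for tol in(3,5,8):
        b,a=quad(c,seed,tol);print(f,tol,b.tolist(),a,rect(ray(c,b,.07)))
c=dict(np.load("w1.npz"));print("hand",rect(ray(c,[(209,152),(253,151),(256,240),(213,241)],.07)))
print(c["color"][195,200:264].sum(1), c["color"][140:250,232].sum(1))
E
```

```text
w1 3 [[211.0, 157.0], [252.0, 157.0], [252.0, 238.0], [211.0, 238.0]] 3291.0 (array([ 0.48169034, -0.14340563,  0.07      ]), np.float64(0.08535327387187744), np.float64(0.044801186026219436), np.float64(0.09111672882602069))
w1 5 [[6.103515625e-05, 0.0], [558.9999389648438, 0.0], [558.9999389648438, 281.99993896484375], [6.103515625e-05, 281.99993896484375]] 115284.0 (array([ 0.42955775, -0.09657415,  0.07      ]), np.float64(1.6952764325302143), np.float64(0.5906118662274332), np.float64(0.29279698493002965))
w1 8 [[-1.2828175919795976e-14, 0.0], [559.0, 0.0], [559.0, 419.0], [0.0, 419.0]] 217251.0 (array([ 0.52988342, -0.08401702,  0.07      ]), np.float64(1.694630483537306), np.float64(0.6358335102324785), np.float64(0.49501391140300416))
top0 3 [[323.3861389160156, 207.86138916015625], [342.2970275878906, 205.97030639648438], [346.0890808105469, 243.89111328125], [327.1781921386719, 245.78219604492188]] 625.0 (array([ 0.47850394, -0.14307695,  0.07      ]), np.float64(-3.075961559276183), np.float64(0.04710252890850254), np.float64(0.09411922753529))
top0 5 [[316.0, 207.0], [345
[... 596 characters left out ...]
 387 388 387 386 387 385 382 398 451 497 515 519 521 521 517 520
 518 517 518 519 519 519 516 517 518 517 513 515 514 516 518 515 510 509
 512 511 508 509 509 503 503 503 502 501 501 501 497 498 495 485 454 399
 319 246 209 200 203 209 208 208 210 207] [402 421 420 419 417 419 409 411 393 357 308 260 265 324 404 471 506 524
 527 532 527 525 526 527 528 526 524 523 521 524 523 522 522 522 522 521
 518 521 519 520 520 518 521 519 516 521 516 519 521 519 516 513 515 516
 514 518 512 513 512 514 512 509 510 509 509 509 508 507 507 503 506 504
 505 502 502 501 500 498 496 495 497 498 495 494 492 493 492 487 494 491
 488 485 487 486 485 483 482 485 482 470 445 426 430 433 439 441 443 443
 437 438]
```

Call:
play_rows --gripper '[-1, -1, -1, -1, -1, -1]' --delta_pos '[[-1.3, -5.4, 4], [-1.3, -5.4, 9], [-1.3, -5.4, 14], [-1.3, -5.4, 14], [-1.3, -5.4, 14], [-1.3, -5.4, 14]]' --turn '[[0, 0, 0], [0, 0, 0], [0, 0, 0], [0, 0, 0], [0, 0, 0], [0, 0, 0]]'

```text
time: 2.9
position: [0.4815, -0.1443, 0.134]
tool_rot: [-0.062, 0.998, -0.001, 0.002]
ft_force: [0.4, -0.4, 0.9]
grip_width: 0.0871
grip_force: 0.0
```

Run:
```python
from h import *
from rig import robot
o=robot.get_obs();print(o["position"],delta(o,[.480,-.1425,.038],.126+np.pi/2))
```

```text
[ 0.48153047 -0.14433584  0.13397493] (array([0.16784123, 0.22961121, 9.59625457]), array([-0.00297659,  0.00402402, -0.00213186]))
```

Call:
play_rows --gripper '[-1, -1, -1, -1, 0.5, 0.5, 0.5, 0.5, 0.5, 0.5, 0.5, 0.5]' --delta_pos '[[0.1, 0.2, 4], [0.1, 0.2, 8], [0.1, 0.2, 9.5], [0.1, 0.2, 9.5], [0.1, 0.2, 9.5], [0.1, 0.2, 9.5], [0.1, 0.2, 9.5], [0.1, 0.2, 9.5], [0.1, 0.2, 9.5], [0.1, 0.2, 9.5], [0.1, 0.2, 9.5], [0.1, 0.2, 9.5]]' --turn '[[0, 0, 0], [0, 0, 0], [0, 0, 0], [0, 0, 0], [0, 0, 0], [0, 0, 0], [0, 0, 0], [0, 0, 0], [0, 0, 0], [0, 0, 0], [0, 0, 0], [0, 0, 0]]' --squeeze 25

```text
time: 4.4
position: [0.4788, -0.142, 0.0369]
tool_rot: [-0.062, 0.998, -0.0, 0.0]
ft_force: [-0.8, 1.0, 4.8]
grip_width: 0.0492
grip_force: 25.0
```

Call:
play_rows --gripper '[0.5, 0.5, 0.5, 0.5, 0.5, 0.5, 0.5, 0.5, 0.5, 0.5, 0.5, 0.5]' --delta_pos '[[0, 0, -3], [0, 0, -8], [0, 0, -13], [0, 0, -18], [-1, 5, -20], [-2, 10, -20], [-3, 15, -20], [-4.1, 20, -20], [-4.1, 23.9, -20], [-4.1, 23.9, -20], [-4.1, 23.9, -20], [-4.1, 23.9, -20]]' --turn '[[0, 0, 0], [0, 0, 0], [0, 0, 0], [0, 0, -0.15], [0, 0, -0.3], [0, 0, -0.45], [0, 0, -0.6], [0, 0, -0.75], [0, 0, -0.9], [0, 0, -1.05], [0, 0, -1.2], [0, 0, -1.35]]'

```text
time: 5.9
position: [0.4847, 0.1391, 0.2315]
tool_rot: [-0.65, 0.759, -0.028, -0.017]
ft_force: [0.6, 0.1, -3.1]
grip_width: 0.0497
grip_force: 25.0
```

Run:
```python
from h import *
from rig import robot
o=robot.get_obs();print(o["position"],o["q"],o["ft_force"],delta(o,[.490,.10,.237],.055+np.pi))
```

```text
[0.48471961 0.13909919 0.23152429] [ 0.09789118  0.35876276  1.71378896 -0.0746134   1.0669494  -2.85365012] [ 0.59048922  0.1107456  -3.11903939] (array([ 3.80867302, -1.1299908 , -0.28854318]), array([-0.01285025, -0.06425579, -0.20900901]))
```

Run:
```python
from h import *
from rig import robot
o=robot.get_obs();np.set_printoptions(suppress=True,precision=4)
print(delta(o,[.40,.205,.26],3.1), delta(o,[.485,.15,.245],2.85))
```

```text
(array([-5.0182,  9.3227, -3.3491]), array([-0.0159, -0.0635, -0.1125])) (array([-0.9952,  0.1127, -1.4149]), array([-0.0237, -0.061 ,  0.1375]))
```

Call:
play_rows --gripper '[0.5, 0.5, 0.5]' --delta_pos '[[-1, 0.1, -1.4], [-1, 0.1, -1.4], [-1, 0.1, -1.4]]' --turn '[[-0.02, -0.06, 0.14], [-0.02, -0.06, 0.14], [-0.02, -0.06, 0.14]]'

```text
time: 6.28
position: [0.4845, 0.1499, 0.2449]
tool_rot: [-0.596, 0.803, -0.001, 0.001]
ft_force: [0.2, -0.7, -2.8]
grip_width: 0.05
grip_force: 25.0
```

Run:
```python
from h import *
from rig import robot
o=robot.get_obs();np.set_printoptions(suppress=True,precision=4)
print(o["position"],o["q"],delta(o,[.40,.205,.26],3.1))
```

```text
[0.4845 0.1499 0.2449] [ 0.0805  0.3395  1.6984 -0.0019  1.1013 -2.7671] (array([-2.8309,  9.6718, -1.536 ]), array([-0.0029, -0.001 , -0.2515]))
```

Call:
play_rows --gripper '[0.5, 0.5, 0.5, 0.5, 0.5, 0.5, 0.5, 0.5, 0.5, 0.5, 0.5, 0.5]' --delta_pos '[[0, 0, -1.5], [0, 0, -1.5], [0, 0, -1.5], [0, 0, -1.5], [0, 0, -1.5], [0, 0, -1.5], [0, 0, -1.5], [0, 0, -1.5], [0, 0, -1.5], [0, 0, -1.5], [0, 0, -1.5], [0, 0, -1.5]]' --turn '[[0, 0, 0.18], [0, 0, 0.36], [0, 0, 0.54], [0, 0, 0.72], [0, 0, 0.9], [0, 0, 1.08], [0, 0, 1.26], [0, 0, 1.44], [0, 0, 1.62], [0, 0, 1.8], [0, 0, 1.98], [0, 0, 2.16]]'

```text
time: 7.78
position: [0.4845, 0.1498, 0.2599]
tool_rot: [0.43, 0.903, -0.0, 0.001]
ft_force: [0.1, -0.7, -2.1]
grip_width: 0.05
grip_force: 25.0
```

Call:
play_rows --gripper '[0.5, 0.5, 0.5, 0.5, 0.5, 0.5, 0.5]' --delta_pos '[[0, 0, 0], [0, 0, 0], [0, 0, 0], [0, 0, 0], [0, 0, 0], [0, 0, 0], [0, 0, 0]]' --turn '[[0, 0, 0.18], [0, 0, 0.36], [0, 0, 0.54], [0, 0, 0.63], [0, 0, 0.63], [0, 0, 0.63], [0, 0, 0.63]]'

```text
time: 8.65
position: [0.4849, 0.1504, 0.2606]
tool_rot: [0.686, 0.727, 0.001, 0.002]
ft_force: [0.0, -0.1, -3.4]
grip_width: 0.0502
grip_force: 25.0
```

Run:
```python
from h import *
from rig import robot
o=robot.get_obs();np.set_printoptions(suppress=True,precision=4)
print(o["position"],o["tool_rot"],o["q"])
c=robot.camera("wrist");np.savez("w2.npz",**c,pos=o["position"],rot=o["tool_rot"])
cv2.imwrite("pics/w2.png",c["color"][:,:,::-1])
im=cv2.resize(c["color"][:,:,::-1],None,fx=1.42,fy=1.42,interpolation=cv2.INTER_CUBIC)
cv2.imwrite("pics/w2b.png",cv2.convertScaleAbs(im,alpha=1.3))
```

```text
[0.4849 0.1504 0.2606] [0.6863 0.7273 0.0012 0.0016] [ 0.0808  0.3202  1.678  -0.0008  1.1394  0.0231]
```

View pics/w2b.png

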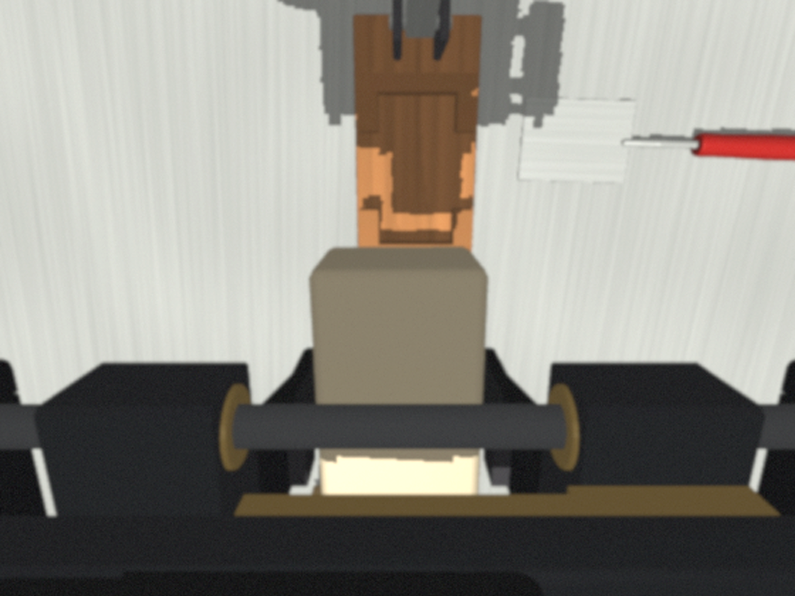

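The picture shows the held bar square between the fingers, with its near end's top edge at (312–486, 272) and bottom edge at (333–466, 248). The jig's pocket is at about (418,160) and the lever stands beyond it. I'll enlarge the jig, turned sideways.

Run:
```python
from h import *
c=np.load("w2.npz");a=c["color"][0:178,235:350,::-1]
a=cv2.rotate(a,cv2.ROTATE_90_CLOCKWISE)  # out(x,y): row=177-x, col=235+y
a=cv2.resize(a,None,fx=4.4,fy=4.4,interpolation=cv2.INTER_CUBIC)
a=(255*(a/255.)**.6).astype(np.uint8);print(a.shape)
cv2.imwrite("pics/w2c.png",a)
```

```text
(506, 783, 3)
```

View pics/w2c.png

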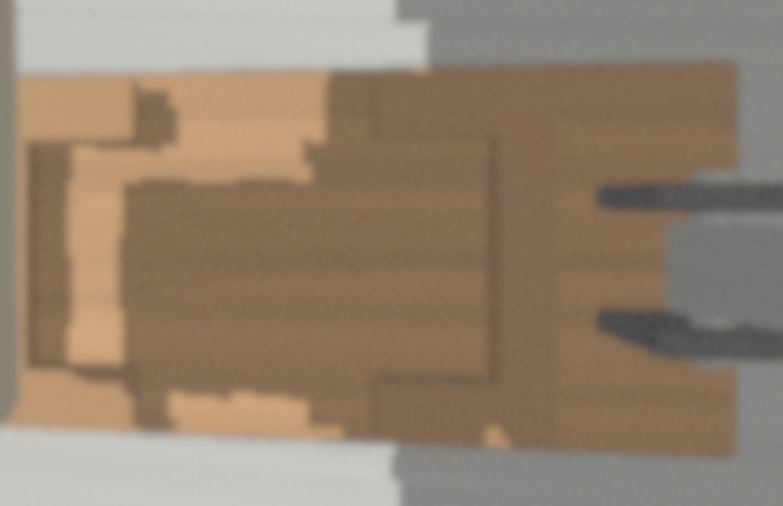

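The crop shows the pocket's gap corners at (134,139), (134,375), (373,135), (373,380), and the pocket ends at x'≈27 and 496. I'll fit the jig pose and the held bar's offset.

Run:
```python
from h import *
from scipy.optimize import least_squares
np.set_printoptions(suppress=True,precision=4)
c=dict(np.load("w2.npz"))
def back(p):
    p=(np.array(p,float)+.5)/4.4-.5; return np.c_[235+p[:,1],177-p[:,0]]
obs=back([(134,139),(134,375),(373,135),(373,380),(27,140),(27,370),(496,133),(497,381),(18,74),(735,62),(735,457),(18,425)])
h=.0275
M=np.array([(-h,-.027,.065),(h,-.027,.065),(-h,.027,.065),(h,.027,.065),(-h,-.0525,.065),(h,-.0525,.065),(-h,.0525,.065),(h,.0525,.065)])
def W(p,X):
    cs,s=np.cos(p[2]),np.sin(p[2]);return np.c_[p[0]+cs*X[:,0]-s*X[:,1],p[1]+s*X[:,0]+cs*X[:,1],X[:,2]]
f=lambda p:(proj(c,W(p,M))-obs[:8]).ravel()
r=least_squares(f,[.491,.217,.055]);print("pocket",r.x);print(r.fun.reshape(-1,2))
p=r.x
O=ray(c,obs[9:11],.045);print("block +y end corners in jig frame",[(np.array([[np.cos(p[2]),np.sin(p[2])],[-np.sin(p[2]),np.cos(p[2])]])@(q[:2]-p[:2])) for q in O])
R=Ro.from_quat(c["rot"]);s=1.42
q=lambda P:(np.array(P)+.5)/s-.5
for P,z in(([(312,272),(486,272)],.0325),([(333,248),(466,248)],-.0075)):
    X=ray(c,q(P),c["pos"][2]+z);print("bar end in tool",R.inv().apply(X-c["pos"]))
```

```text
pocket [0.4942 0.2178 0.0619]
[[-0.0844  0.5594]
 [-0.3822  0.3049]
 [-0.0545 -0.4741]
 [-0.0711 -0.7167]
 [ 0.0785  0.8019]
 [ 0.1119  0.5426]
 [-0.0424 -0.3722]
 [ 0.43   -0.3808]]
block +y end corners in jig frame [array([-0.0432,  0.1042]), array([0.045 , 0.1039])]
bar end in tool [[ 0.0444 -0.0235 -0.0326]
 [ 0.0443  0.0239 -0.0324]]
bar end in tool [[ 0.0441 -0.023   0.0074]
 [ 0.044   0.0238  0.0076]]
```

Call:
play_rows --gripper '[0.5, 0.5, 0.5, 0.5, 0.5, 0.5, 0.5, 0.5]' --delta_pos '[[2.5, 0.5, 0], [5, 1, 0], [7, 1.3, 0], [7, 1.3, 4], [7, 1.3, 8], [7, 1.3, 12], [7, 1.3, 12], [7, 1.3, 12]]' --turn '[[0, 0, 0], [0, 0, 0], [0, 0, 0], [0, 0, 0], [0, 0, 0], [0, 0, 0], [0, 0, 0], [0, 0, 0]]'

```text
time: 9.7
position: [0.4956, 0.2215, 0.1419]
tool_rot: [0.686, 0.727, 0.002, 0.002]
ft_force: [0.5, -0.9, -3.0]
grip_width: 0.0498
grip_force: 25.0
```

Run:
```python
from h import *
from rig import robot
np.set_printoptions(suppress=True,precision=4)
for k in range(3):
    c=robot.camera("wrist");o=robot.get_obs();print(o["position"],o["tool_rot"],o["ft_force"])
np.savez("w3.npz",**c,pos=o["position"],rot=o["tool_rot"])
print(delta(o,[.4939,.2205,.08],.062))
a=c["color"][0:300,180:380,::-1];a=cv2.resize(a,None,fx=2,fy=2,interpolation=cv2.INTER_CUBIC)
cv2.imwrite("pics/w3.png",(255*(a/255.)**.6).astype(np.uint8))
```

```text
[0.496  0.2216 0.1425] [0.6865 0.7271 0.0029 0.0027] [-0.4543 -0.1027 -2.4953]
[0.4961 0.2216 0.1427] [0.6865 0.7271 0.0031 0.0028] [ 1.3442 -0.1574 -1.6682]
[0.4959 0.2215 0.1427] [0.6865 0.7271 0.003  0.0028] [-0.9275 -0.4846 -2.7124]
(array([-0.0933, -0.2545,  6.267 ]), array([ 0.0083, -0.0001, -0.0046]))
```

View pics/w3.png

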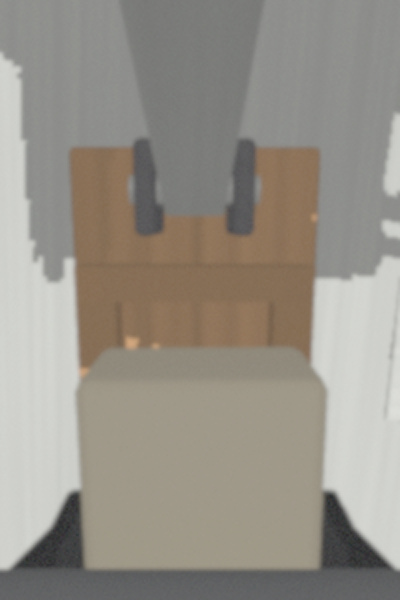

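The picture shows the bar's end face, with its bottom edge at row 347 (cols 103–300) and top edge at row 382 (80–324). The pocket's +y wall edge is at row 302 (cols 118–272), and the wall's outer edge is at row 265 (78–314).

Run:
```python
from h import *
np.set_printoptions(suppress=True,precision=4)
c=dict(np.load("w3.npz"));R=Ro.from_quat(c["rot"]);z=c["pos"][2]
q=lambda P:(np.array(P)+.5)/2-.5+np.array([180,0])
T=lambda P,z:R.inv().apply(ray(c,q(P),z)-c["pos"])
print("bar bot",T([(103,347),(300,347)],z-.0075));print("bar top",T([(80,382),(324,382)],z+.0325))
print("pocket end",T([(118,302),(272,302)],.065));print("wall outer",T([(78,265),(314,265)],.065))
print("block end",T([(71,148),(319,149)],.045))
```

```text
bar bot [[ 0.0447 -0.0243  0.0073]
 [ 0.0446  0.0248  0.0077]]
bar top [[ 0.0447 -0.0232 -0.0327]
 [ 0.0445  0.024  -0.0323]]
pocket end [[ 0.0486 -0.0287  0.0775]
 [ 0.0485  0.0246  0.0779]]
wall outer [[ 0.0611 -0.0419  0.0774]
 [ 0.0611  0.0387  0.078 ]]
block end [[ 0.1005 -0.0459  0.0973]
 [ 0.1002  0.0419  0.0981]]
```

Run:
```python
from h import *
from rig import robot
np.set_printoptions(suppress=True,precision=4)
o=robot.get_obs()
print(delta(o,[.4943,.2222,.08],.061))
```

```text
(array([ 0.0741, -0.2048,  6.2674]), array([ 0.0083, -0.0001, -0.0036]))
```

Call:
play_rows --gripper '[0.5, 0.5, 0.5, 0.5, 0.5, 0.5]' --delta_pos '[[0.07, -0.2, 0], [0.07, -0.2, 2], [0.07, -0.2, 4], [0.07, -0.2, 6], [0.07, -0.2, 6.2], [0.07, -0.2, 6.2]]' --turn '[[0.008, 0, -0.003], [0.008, 0, -0.003], [0.008, 0, -0.003], [0.008, 0, -0.003], [0.008, 0, -0.003], [0.008, 0, -0.003]]'

```text
time: 10.6
position: [0.4932, 0.2219, 0.0794]
tool_rot: [0.685, 0.728, -0.001, -0.001]
ft_force: [0.4, 0.3, -2.6]
grip_width: 0.0501
grip_force: 25.0
```

Run:
```python
from h import *
from rig import robot
np.set_printoptions(suppress=True,precision=4)
for k in range(3):
    c=robot.camera("wrist");o=robot.get_obs();print(o["position"],o["tool_rot"],o["ft_force"])
print(delta(o,[.4943,.2222,.053],.061))
np.savez("w4.npz",**c,pos=o["position"],rot=o["tool_rot"])
a=c["color"][0:300,180:380,::-1];a=cv2.resize(a,None,fx=2,fy=2,interpolation=cv2.INTER_CUBIC)
cv2.imwrite("pics/w4.png",(255*(a/255.)**.6).astype(np.uint8))
```

```text
[0.4934 0.2219 0.0797] [ 0.6855  0.7281 -0.0008 -0.0006] [-0.5446 -0.3004 -2.8725]
[0.4935 0.2219 0.0798] [ 0.6855  0.7281 -0.0007 -0.0005] [ 0.0013  0.3981 -2.3844]
[0.4934 0.2219 0.0798] [ 0.6855  0.7281 -0.0007 -0.0005] [ 0.1684  0.7407 -2.565 ]
(array([0.0237, 0.0943, 2.6749]), array([-0.0017,  0.0002, -0.0007]))
```

View pics/w4.png

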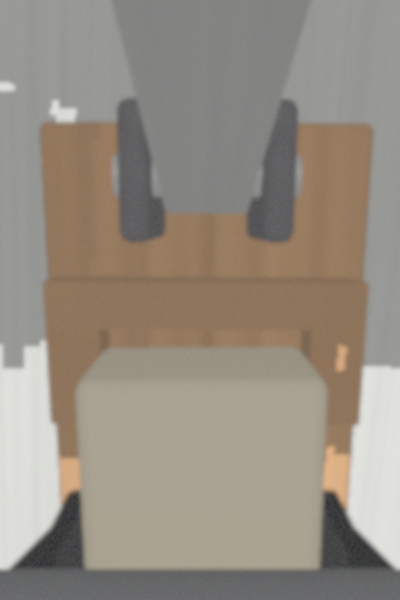

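The bar's lower edge is at row 347 (cols 103–300), the pocket's end edge at row 330 (cols 100–309), and the wall's outer edge at row 280 (46–367).

Run:
```python
from h import *
np.set_printoptions(suppress=True,precision=4)
c=dict(np.load("w4.npz"));R=Ro.from_quat(c["rot"]);z=c["pos"][2]
q=lambda P:(np.array(P)+.5)/2-.5+np.array([180,0])
T=lambda P,z:R.inv().apply(ray(c,q(P),z)-c["pos"])
print("bar bot",T([(103,347),(300,347)],z-.0075));print("bar top",T([(80,382),(324,382)],z+.0325))
print("pocket end",T([(100,330),(309,330)],.065));print("wall outer",T([(46,280),(367,280)],.065))
print("block end",T([(41,124),(372,125)],.045))
```

```text
bar bot [[ 0.0447 -0.0245  0.0075]
 [ 0.0447  0.0247  0.0074]]
bar top [[ 0.0446 -0.0234 -0.0325]
 [ 0.0446  0.0238 -0.0326]]
pocket end [[ 0.0479 -0.0261  0.0148]
 [ 0.0479  0.0279  0.0147]]
wall outer [[ 0.0606 -0.0393  0.0148]
 [ 0.0605  0.042   0.0147]]
block end [[ 0.0999 -0.0426  0.0348]
 [ 0.0996  0.0454  0.0347]]
```

Call:
play_rows --gripper '[0.5, 0.5, 0.5, 0.5, 0.5, 0.5, 0.5, 0.5]' --delta_pos '[[0.02, 0.1, 0], [0.02, 0.1, 0.4], [0.02, 0.1, 0.8], [0.02, 0.1, 1.1], [0.02, 0.1, 1.4], [0.02, 0.1, 1.7], [0.02, 0.1, 2], [0.02, 0.1, 2]]' --turn '[[-0.002, 0, 0], [-0.002, 0, 0], [-0.002, 0, 0], [-0.002, 0, 0], [-0.002, 0, 0], [-0.002, 0, 0], [-0.002, 0, 0], [-0.002, 0, 0]]'

```text
time: 11.75
position: [0.4934, 0.2219, 0.0585]
tool_rot: [0.685, 0.728, -0.001, -0.001]
ft_force: [-0.6, 0.4, -2.7]
grip_width: 0.05
grip_force: 25.0
```

Call:
play_rows --gripper '[0.5, 0.5, 0.5, 0.5]' --delta_pos '[[0, 0, 0.3], [0, 0, 0.5], [0, 0, 0.7], [0, 0, 0.7]]' --turn '[[0, 0, 0], [0, 0, 0], [0, 0, 0], [0, 0, 0]]'

```text
time: 12.25
position: [0.4937, 0.222, 0.0519]
tool_rot: [0.685, 0.728, -0.001, -0.0]
ft_force: [0.2, 0.2, -0.7]
grip_width: 0.0495
grip_force: 25.0
```

Call:
play_rows --gripper '[0.5, 0.5]' --delta_pos '[[0, 0, 0.1], [0, 0, 0.1]]' --turn '[[0, 0, 0], [0, 0, 0]]'

```text
time: 12.5
position: [0.4936, 0.222, 0.0519]
tool_rot: [0.685, 0.728, -0.001, -0.0]
ft_force: [-3.2, -1.4, 6.7]
grip_width: 0.0502
grip_force: 25.0
```

Call:
play_rows --gripper '[-1, -1, -1, -1, -1, -1, -1, -1, -1, -1, -1]' --delta_pos '[[0, 0, 0], [0, 0, 0], [0, 0, 0], [0, 0, -1], [0, 0, -4], [0, 0, -9], [0, 0, -14], [0, 0, -19], [0, 0, -24], [0, 0, -26], [0, 0, -26]]' --turn '[[0, 0, 0], [0, 0, 0], [0, 0, 0], [0, 0, 0], [0, 0, 0], [0, 0, 0], [0, 0, 0], [0, 0, 0], [0, 0, 0], [0, 0, 0], [0, 0, 0]]'

```text
time: 13.88
position: [0.4948, 0.2224, 0.3131]
tool_rot: [0.685, 0.728, 0.001, 0.001]
ft_force: [0.2, -0.2, -0.9]
grip_width: 0.0866
grip_force: 0.0
```

Run:
```python
from h import *
from rig import robot
np.set_printoptions(suppress=True,precision=4)
o=robot.get_obs();print(o["position"],o["tool_rot"],o["q"],o["grip_width"])
c=robot.camera("scene");w=robot.camera("wrist")
a=c["color"][170:320,290:500,::-1];a=cv2.resize(a,(560,400),interpolation=cv2.INTER_CUBIC)
b=cv2.resize(w["color"][0:200,180:380,::-1],(240,240));b=cv2.copyMakeBorder(b,0,160,0,0,0)
cv2.imwrite("pics/s5.png",(255*(np.hstack([a,b])/255.)**.7).astype(np.uint8));np.savez("s5.npz",**c);np.savez("w5.npz",**w)
```

```text
[0.4948 0.2224 0.3131] [0.6854 0.7281 0.0013 0.001 ] [ 0.2164  0.3163  1.5244 -0.0002  1.2975  0.1561] 0.08655642182755671
```

View pics/s5.png

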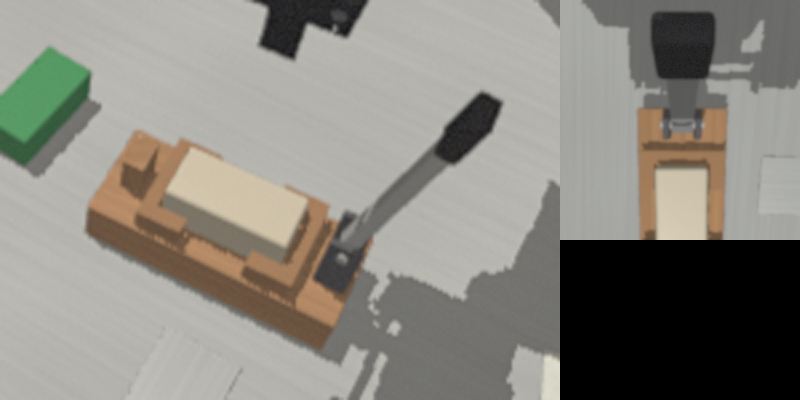

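The bar sits flat in the pocket and the lever leans back, with its grip centre at about scene pixel (465.5,218). Next I'll work out the lever angle and a push path behind it.

```bash
cat > lev.py <<'E'
from h import *
from rig import robot
np.set_printoptions(suppress=True,precision=2)
yaw=.061;P0=np.array([.4940,.2172])
def jw(y,z,x=0):
    return np.array([P0[0]+x*np.cos(yaw)-y*np.sin(yaw),P0[1]+x*np.sin(yaw)+y*np.cos(yaw),z])
def tcp(th,r=.165,gap=0.):
    """TCP so that the fingers' -y lower corner touches the grip's back face"""
    return jw(.088-r*np.cos(th)+(.008+gap)*np.sin(th)+.0095,.0925+r*np.sin(th)+(.008+gap)*np.cos(th))
E
python3 - <<'E'
from lev import *
c=np.load("s5.npz")
for th in np.arange(1.5,1.95,.05):
    g=jw(.088-.1675*np.cos(th),.0925+.1675*np.sin(th));e=jw(.088-.19*np.cos(th),.0925+.19*np.sin(th))
    print(round(th,2),proj(c,[g,e]).ravel())
o=robot.get_obs()
print(delta(o,jw(.17,.33),yaw),delta(o,jw(.17,.235),yaw))
E
```

```text
1.5 [439.01 205.66 442.14 196.85]
1.55 [444.06 207.56 448.04 199.02]
1.6 [449.07 209.63 453.91 201.39]
1.65 [454.04 211.87 459.72 203.97]
1.7 [458.93 214.26 465.45 206.73]
1.75 [463.73 216.8  471.07 209.68]
1.8 [468.41 219.47 476.56 212.79]
1.85 [472.96 222.28 481.89 216.07]
1.9 [477.36 225.21 487.04 219.48]
(array([16.52,  0.03, -2.  ]), array([-0.,  0., -0.])) (array([16.53,  0.06,  7.5 ]), array([-0.,  0., -0.]))
```

Call:
play_rows --gripper '[1, 1, 1, 1, 1, 1, 1, 1, 1, 1]' --delta_pos '[[0, 0, -2], [0, 0, -2], [4, 0, -2], [8, 0, -2], [12, 0, -2], [16.5, 0, -2], [16.5, 0, -2], [16.5, 0, 3], [16.5, 0, 7.5], [16.5, 0, 7.5]]' --turn '[[0, 0, 0], [0, 0, 0], [0, 0, 0], [0, 0, 0], [0, 0, 0], [0, 0, 0], [0, 0, 0], [0, 0, 0], [0, 0, 0], [0, 0, 0]]'

```text
time: 15.22
position: [0.4808, 0.384, 0.2307]
tool_rot: [0.686, 0.728, -0.007, -0.002]
ft_force: [-0.8, -0.4, 0.4]
grip_width: 0.0016
grip_force: 0.0
```

Run:
```python
from lev import *
o=robot.get_obs();print(o["position"],o["grip_width"],o["ft_force"])
print(delta(o,jw(.17,.235),yaw))
for th in np.arange(1.57,-.01,-.1): print(round(th,2),delta(o,tcp(th)))
```

```text
[0.48 0.38 0.23] 0.0016130898821553228 [-0.78 -0.43  0.38]
(array([ 0.26,  0.29, -0.43]), array([-0.01,  0.01, -0.  ]))
1.57 [-6.21  0.27 -2.64]
1.47 [-7.86  0.28 -2.63]
1.37 [-9.5   0.28 -2.45]
1.27 [-11.12   0.29  -2.11]
1.17 [-12.69   0.3   -1.61]
1.07 [-14.21   0.31  -0.95]
0.97 [-15.65   0.32  -0.15]
0.87 [-17.01   0.33   0.8 ]
0.77 [-18.26   0.35   1.87]
0.67 [-19.4    0.36   3.06]
0.57 [-20.42   0.38   4.37]
0.47 [-21.3    0.4    5.76]
0.37 [-22.03   0.42   7.24]
0.27 [-22.62   0.44   8.78]
0.17 [-23.05   0.46  10.38]
0.07 [-23.31   0.48  12.01]
```

Call:
play_rows --gripper '[1, 1, 1, 1, 1, 1, 1, 1, 1, 1, 1, 1]' --delta_pos '[[-2, 0.3, -1], [-4, 0.3, -2], [-5, 0.3, -2.3], [-6.2, 0.3, -2.4], [-7.9, 0.3, -2.4], [-9.5, 0.3, -2.2], [-11.1, 0.3, -1.9], [-12.7, 0.3, -1.4], [-14.2, 0.3, -0.7], [-15.6, 0.3, 0.1], [-17, 0.3, 1], [-17, 0.3, 1]]' --turn '[[-0.01, 0.01, 0], [-0.01, 0.01, 0], [-0.01, 0.01, 0], [-0.01, 0.01, 0], [-0.01, 0.01, 0], [-0.01, 0.01, 0], [-0.01, 0.01, 0], [-0.01, 0.01, 0], [-0.01, 0.01, 0], [-0.01, 0.01, 0], [-0.01, 0.01, 0], [-0.01, 0.01, 0]]'

```text
time: 16.73
position: [0.4965, 0.216, 0.2246]
tool_rot: [0.686, 0.728, 0.005, -0.001]
ft_force: [0.8, -0.5, 0.5]
grip_width: 0.0008
grip_force: 0.0
```

Run:
```python
from lev import *
o=robot.get_obs();print(o["position"],o["tool_rot"],o["ft_force"])
for th in np.arange(.87,-.04,-.1): print(round(th,2),delta(o,tcp(th),yaw)[0])
w=robot.camera("wrist");s=robot.camera("scene")
a=cv2.resize(s["color"][150:320,290:500,::-1],(494,400),interpolation=cv2.INTER_CUBIC)
b=cv2.resize(w["color"][0:400,130:430,::-1],(300,400))
cv2.imwrite("pics/s6.png",(255*(np.hstack([a,b])/255.)**.7).astype(np.uint8))
```

```text
[0.5  0.22 0.22] [ 0.69  0.73  0.   -0.  ] [ 0.84 -0.54  0.54]
0.87 [-0.14 -0.24  0.08]
0.77 [-1.41 -0.24  1.13]
0.67 [-2.57 -0.24  2.31]
0.57 [-3.6  -0.25  3.6 ]
0.47 [-4.5  -0.25  4.98]
0.37 [-5.26 -0.26  6.45]
0.27 [-5.87 -0.27  7.98]
0.17 [-6.32 -0.28  9.57]
0.07 [-6.61 -0.28 11.2 ]
-0.03 [-6.74 -0.29 12.84]
```

View pics/s6.png

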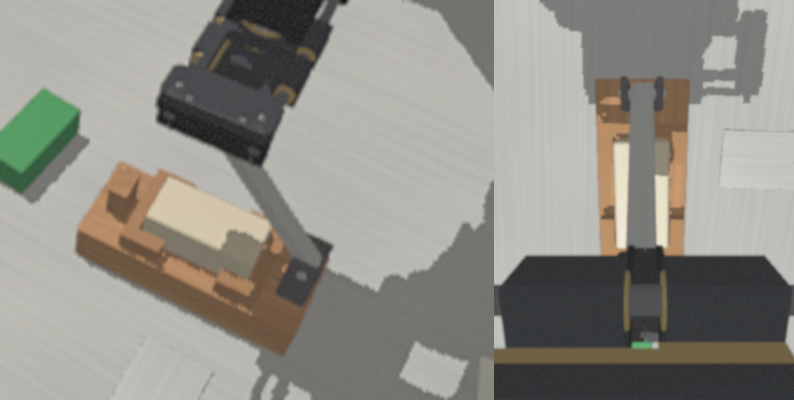

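The lever is following the fingers, now at about 0.85 rad over the seated bar. I'll continue down the arc.

Call:
play_rows --gripper '[1, 1, 1, 1, 1, 1, 1, 1, 1, 1, 1]' --delta_pos '[[-0.7, -0.2, 0.6], [-1.4, -0.2, 1.2], [-2.6, -0.2, 2.4], [-3.6, -0.2, 3.7], [-4.5, -0.3, 5.1], [-5.3, -0.3, 6.6], [-5.9, -0.3, 8.1], [-6.3, -0.3, 9.6], [-6.6, -0.3, 11], [-6.7, -0.3, 11.9], [-6.7, -0.3, 12.1]]' --turn '[[0, -0.006, 0], [0, -0.006, 0], [0, -0.006, 0], [0, -0.006, 0], [0, -0.006, 0], [0, -0.006, 0], [0, -0.006, 0], [0, -0.006, 0], [0, -0.006, 0], [0, -0.006, 0], [0, -0.006, 0]]'

```text
time: 18.2
position: [0.4988, 0.1514, 0.1034]
tool_rot: [0.685, 0.728, 0.004, 0.001]
ft_force: [-0.5, 0.4, 0.0]
grip_width: 0.0006
grip_force: 0.2
```

Call:
play_rows --gripper '[1, 1, 1]' --delta_pos '[[0, 0, 0.1], [0, 0, 0.2], [0, 0, 0.2]]' --turn '[[0, 0, 0], [0, 0, 0], [0, 0, 0]]'

```text
time: 18.58
position: [0.4994, 0.1516, 0.1024]
tool_rot: [0.685, 0.728, 0.005, 0.002]
ft_force: [-0.9, -0.2, -0.9]
grip_width: 0.0001
grip_force: 0.0
```

Call:
play_rows --gripper '[1, 1, 1]' --delta_pos '[[0, 0, 0.1], [0, 0, 0.2], [0, 0, 0.2]]' --turn '[[0, 0, 0], [0, 0, 0], [0, 0, 0]]'

```text
time: 18.95
position: [0.4995, 0.1515, 0.1008]
tool_rot: [0.685, 0.728, 0.005, 0.002]
ft_force: [-0.5, 0.1, 5.6]
grip_width: 0.0009
grip_force: 2.7
```

Call:
play_rows --gripper '[1, 1, 1]' --delta_pos '[[0, 0, 0.1], [0, 0, 0.1], [0, 0, 0.1]]' --turn '[[0, 0, 0], [0, 0, 0], [0, 0, 0]]'

```text
time: 19.32
position: [0.4995, 0.1515, 0.1007]
tool_rot: [0.685, 0.728, 0.005, 0.002]
ft_force: [-2.5, -0.7, 11.0]
grip_width: 0.0003
grip_force: 5.9
```

The lever meets its stop at z = 0.1007 (shut height 0.1005). I'll retreat and check.

Call:
play_rows --gripper '[1, 1, 1, 1, 1, 1]' --delta_pos '[[0, 0, -2], [0, 0, -7], [0, 0, -12], [-6, 0, -17], [-12, 0, -20], [-12, 0, -20]]' --turn '[[0, 0, 0], [0, 0, 0], [0, 0, 0], [0, 0, 0], [0, 0, 0], [0, 0, 0]]'

```text
time: 20.08
position: [0.506, 0.0284, 0.3009]
tool_rot: [0.687, 0.727, 0.005, 0.004]
ft_force: [0.1, 1.0, 0.2]
grip_width: 0.0003
grip_force: 0.0
```

Run:
```python
from lev import *
o=robot.get_obs();print(o["position"],o["ft_force"],o["time"])
s=robot.camera("scene")
g=[jw(.088-.1675*np.cos(t)+.008*np.sin(t),.0925+.1675*np.sin(t)+.008*np.cos(t)) for t in(0,.05,.1)]
print((proj(s,g)-[170,130])*2.35)
a=cv2.resize(s["color"][130:320,170:500,::-1],None,fx=2.35,fy=2.35,interpolation=cv2.INTER_CUBIC)
cv2.imwrite("pics/s7.png",(255*(a/255.)**.7).astype(np.uint8))
```

```text
[0.51 0.03 0.3 ] [0.07 0.97 0.19] 20.075
[[408.   215.65]
 [409.61 210.51]
 [411.68 205.51]]
```

View pics/s7.png

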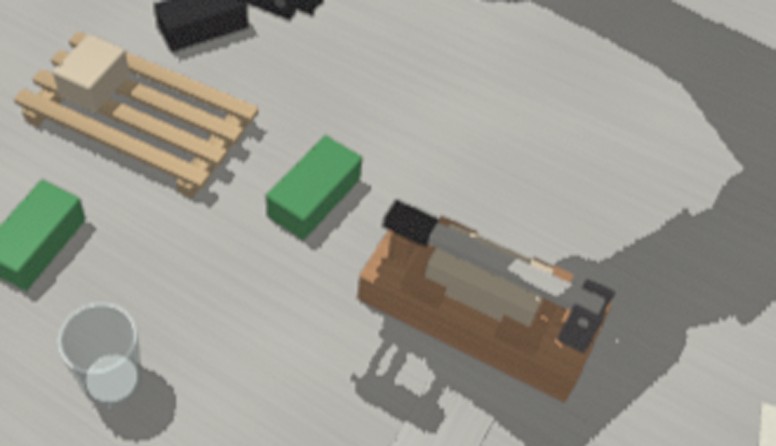

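The lever lies shut over the seated bar, with its grip at (410,217) against a predicted (408,216) for fully shut. The short bar and the beaker have not moved.

```bash
python3 -c "
from rig import robot
print(robot.hand_in())"
```

```text
the job is handed in; nothing more can be done
None
```

The long bar sits flat in the jig pocket with the lever shut on its stop over it, and I handed the job in after about 20 s; one possible blemish is that joint 6 briefly read -2.854, just past its -2.85 limit, while I was turning the bar.

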